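# Standoffs away in the parts drawer

## Robot

A 6-joint arm with a two-finger parallel gripper is mounted at the origin on a cart in front of the work surface, level with it; the furniture and walls round the work are solid. World frame = base frame: x ahead of the robot, y to its left, z up, the work surface at z = 0. Lengths are in mm, angles in rad, forces in N, time in s.
With the tool pointing down it reaches from about 350 to 775 mm from the base axis. Payload 7.3 kg.
Tool frame: the origin (TCP) lies at the very end of the fingers, on their centre line; the grasp point (between the pads) lies 19 mm behind it; z points along the fingers, y is the line along which they close (so a half turn about z gives the same grasp; the last joint's range is limited). The gripper opens to 92 mm and grips with 3 to 60 N. Pads are 19 mm wide; open, the fingers measure 130 mm over their backs; the gripper's body (75 mm by 190 mm) begins 47 mm behind the grasp point.
Start: joints at [1.172, 0.342, 1.524, -0, 1.275, -0.146], TCP at [131.295, 508.337, 226.741] pointing down, gripper open.
Joint ranges: [-2.53, 2.53], [-0.77, 2.02], [0.04, 2.7], [-1, 4.14], [0.28, 2.66], [-3.11, 3.11]. Speed limits (rad/s): [2.57, 2.57, 3.14, 3.14, 3.14, 3.14].

## Interface

Orientations are given as [roll, pitch, yaw] about the fixed x, y, z axes, in that order (R = Rz(yaw) Ry(pitch) Rx(roll)).
In Python, from plant import bot gives the robot as it stands.
- The arm moves only by the tool send_rows, never from a script. Its argument "rows" is a list of rows, each an object of numbers: "x", "y", "z": the shift along the tool's x, y, z in units of 0.2 m (1.0 is 0.2 m); "ax", "ay", "az": the turn, a rotation vector about the tool's x, y, z in units of 60 degrees (1.0 is 60 degrees); "jaw": the opening, from -1 (shut) to 1 (fully open), so that 0 is half open. In form: [{"x": .., "y": .., "z": .., "ax": .., "ay": .., "az": .., "jaw": ..}, ...]. A call has exactly 10 rows; each row is the pose to reach, as a shift and turn from the pose commanded when the call began, along the tool's axes at that moment; what a row does not reach only later rows make up. A row lasts 1/8 s, in which the tool goes at most 62.5 mm and 10.7 degrees, less where a joint would pass 70% of its speed; a pose out of reach is approached as far as the arm can. A call with a number of a shift or a turn outside -1 to 1 is refused whole. A call with a gripper value outside its range is refused whole. The fingers move at their own pace and stop on an object; the grip force is fixed at half the most. Time passes only in rows, so rows that repeat a pose let the fingers close, or fill a call up. It gives the time, the measured TCP pose, the force, the opening and the grip force at its end, in the units of the state.
- bot.get_obs(): the state, without advancing time (a new reading comes with each control period).
- bot.capture(name): name is "side" or "top" or "wrist"; returns (picture, depth): 480x640x3 uint8, red, green, blue; 480x640 float32, mm along the optical axis (not along the pixel's ray), 0 where there is no reading.
- bot.camera_model(name): a dict with "vertical_fov" (degrees; the focal length in pixels is half the picture's height over the tangent of half this angle, whatever the lens; pixels are square), "cx", "cy" (the principal point, pixels), "R" (3x3) and "t" (3): a world point X has camera coordinates R X + t; the wrist camera has in their place "T_tool_cam" (4x4, takes a point from camera to tool coordinates, whose origin is the TCP and whose axes are the flange's). Camera axes: x right, y down, z forward; pixel columns grow to the right and rows downward; lengths in mm; the calibration is good to about 2 mm. A picture is of the moment at which its call begins: read the wrist's pose just before it. camera_model takes no time and is no camera call.
- bot.close_job(): hands the job in; it is judged then, once.
The state is a dict: "time": time; "joint_positions": joint angles; "dq": joint speeds; "tau": joint torques, N m; "tool_pos": TCP position; "tcp_rot": TCP orientation; "contact_force": force on the tool from outside, world axes, zero at the start; "moment": the same for the moment, N m; "grip_width": finger opening in mm; "finger_force": force on a finger pad.
Only numpy, scipy, OpenCV 4.12 (cv2) and the standard library are available. Lean on these libraries where they do the work, as an engineer would, in place of code of your own. Each camera call takes 0.05 s, during which the arm holds its last target. There are 200 camera calls.

## Task

Put the brass standoffs away: pull the drawer with the bar handle all the way out to its stop, then pick up the parts scoop and tip its three standoffs into that drawer. Stand the empty scoop upright back on the bench, with the bar-handled drawer still fully out for checking; leave the knob drawer and the other things on the bench alone.

Things in the scene. Friction and masses are not known exactly. Their poses are not given: they have to be found in the camera images.
- bar_unit: Low grey single-drawer unit fixed to the bench, 140 deep (x) x 130 wide (y) x 70 mm high, with a bar handle. Origin: centre of the underside; -x is its front, towards the robot. The two units may stand in either order.
- bar_unit_drawer (a joint): Slide of the bar-handled drawer: 0 shut, grows as it comes out along the unit's -x, 0.090 m at its stop. It may start up to 12 mm ajar. Friction 1.5 N; stays where it is left.
- bar_handle (a point): Middle of the bar handle of that drawer; moves with the drawer. Round bar 10 mm thick, 84 mm long along the unit's y, its axis 40 mm in front of the drawer front, 25 mm below the unit's top (z = 45 mm). Axes as the unit's.
- drawer_opening (a point): Point on the inner floor of that drawer (z = 12 mm), moves with the drawer; axes as the unit's. With the drawer at its stop it is the centre of the exposed opening, 84 mm along x by 112 mm along y. The drawer inside runs from x = -42 to +77 mm and y = -56 to +56 mm of this point; its sides and back stand 40 mm above this floor (z = 52 mm), its front plate to z = 66 mm.
- knob_unit_drawer (a joint): Slide of the other drawer, in a unit of the same size with a round knob; 0 shut, may start up to 8 mm ajar. Leave it.
- knob_handle (a point): Middle of the 26 mm round knob on the other drawer, 18 mm in front of its drawer front.
- scoop: Aluminium parts scoop, loose, 0.15 kg: open-fronted pan 72 long (x) x 56 wide (y), floor 3 mm, side and back walls 26 mm high, mouth open to +x, no lip. Behind the back wall an upright black grip post. Origin: centre of the pan's underside; z up.
- scoop_post (a point): On the axis of the scoop's grip post, 70 mm above the scoop's underside and 47 mm behind the pan's centre. Post 22 (x) x 14 (y) mm, 90 mm high; grip it across its 14 mm (y).
- scoop_lip (a point): Middle of the scoop's front floor edge (the mouth), 36 mm ahead of the pan's centre, at the underside.
- red_frame: Fixed red equipment stand behind the work: a thin upright panel along x, 290 mm long and 330 mm high, whose near edge is 79 mm nearer the robot (-x) and 85 mm to the right (-y) of this origin; a low base and a grey cylinder stand on its +y side. Keep the arm clear of it. Origin at bench level.
- piece_0: One of the three hexagonal brass standoffs lying in the scoop, 9 x 10 x 38 mm, 12 g. Origin: centre of its unthreaded end face; its z runs along it.
- piece_1: One of the three hexagonal brass standoffs lying in the scoop, 9 x 10 x 38 mm, 12 g. Origin: centre of its unthreaded end face; its z runs along it.
- piece_2: One of the three hexagonal brass standoffs lying in the scoop, 9 x 10 x 38 mm, 12 g. Origin: centre of its unthreaded end face; its z runs along it.
- bearing: Bystander: ball bearing ring, 35 mm across, 11 mm high, loose on the bench. Origin: centre of its underside.
- calliper: Bystander: vernier calliper, 57 x 230 x 10 mm, loose on the bench. Origin: centre of its underside.
- screwdriver_red: Bystander: red-handled screwdriver, 181 mm long, 27 mm high, loose on the bench. Origin: centre of its underside.
- tape_black: Bystander: black tape roll, 66 mm across, 19 mm high, loose on the bench. Origin: centre of its underside.

How it is judged:
By the outcome, as a careful person would: the job done as asked, in the order asked, and still so for the second after the job is handed in, with the robot touching nothing.
It also fails if it takes over 61 s, if anything falls off the work surface, if the arm or the gripper's body presses on something with over 40 N, if the wrist force passes 120 N, or if a joint passes its speed limit or range.

## Working session

There is one attempt and no reset: what is moved stays moved. The work goes in short steps, Python scripts to look and compute and a tool call to move; the robot and the scene stay as the last step left them, time stands still between calls to the robot, and variables do not carry over. Pictures are saved under pics/ and viewed, at most 11 in all, crops included, and the job is handed in when it is done.

Besides the shell and the picture viewer there is one more tool, called after "Call:" as a command line: name --argument value ..., lists and objects as JSON in quotes. send_rows: Moves the arm, as the interface text tells. Its arguments: {"type":"object","properties":{"rows":{"type":"array","items":{"type":"object","properties":{"x":{"type":"number","minimum":-1,"maximum":1},"y":{"type":"number","minimum":-1,"maximum":1},"z":{"type":"number","minimum":-1,"maximum":1},"ax":{"type":"number","minimum":-1,"maximum":1},"ay":{"type":"number","minimum":-1,"maximum":1},"az":{"type":"number","minimum":-1,"maximum":1},"jaw":{"type":"number"}}}}},"required":["rows"]}

```bash
mkdir -p pics; ls; python3 - <<'E'
from plant import bot
import cv2,numpy as np
o=bot.get_obs();print(o)
for n in("top","side"):
    p,d=bot.capture(n);cv2.imwrite(f"pics/{n}0.png",p[:,:,::-1]);np.save(f"{n}0.npy",d);m=bot.camera_model(n);print(n,m)
print(bot.camera_model("wrist"))
E
```

```text
pics
{'time': 0.0, 'joint_positions': array([ 1.17199632e+00,  3.42734079e-01,  1.52501583e+00, -1.37337350e-05,
        1.27538700e+00, -1.45986524e-01]), 'dq': array([ 2.62605578e-03, -1.13550966e-03, -2.19639288e-03,  3.75243762e-05,
        2.78272831e-04, -4.99893544e-04]), 'tau': array([ 1.33465786e-03, -4.31230474e+01, -2.44220960e+01,  7.18296412e-02,
        5.59654017e-02, -1.43762286e-04]), 'tool_pos': array([131.13487675, 507.94163262, 226.03948017]), 'tcp_rot': array([-3.14006292e+00, -2.11646849e-04,  2.88878302e+00]), 'contact_force': array([ 0.09859532, -0.11209661,  0.32462632]), 'moment': array([ 0.01204747, -0.03411416, -0.03579178]), 'finger_force': 0.0, 'grip_width': 91.7481469176428}
top {'vertical_fov': 48.924853622520644, 'cx': 327.8240964146926, 'cy': 238.7554717825392, 'R': array([[ 0.02030609, -0.99976695,  0.00732861],
       [-0.99146897, -0.02108042, -0.128627  ],
       [ 0.12875151, -0.00465418, -0.99166597]]), 't': array([-138.60106254,  546.30858453, 1329.95090334])}
side {'vertical_fov': 51.135483428090986, 'cx': 313.76497291522327, 'cy': 239.27166941983137, 'R': array([[ 0.87849735, -0.47734492, -0.01960185],
       [-0.26706282, -0.45664998, -0.84861549],
       [ 0.39613111,  0.75074139, -0.52864687]]), 't': array([-516.05063106,  134.05087074,  906.20200102])}
{'vertical_fov': 68.02140915975639, 'cx': 321.027905136411, 'cy': 235.63414586479865, 'T_tool_cam': array([[ 1.30697866e-03, -9.57964398e-01, -2.86884131e-01,
         7.82554501e+01],
       [ 9.99998914e-01,  1.44756646e-03, -2.77951559e-04,
         9.79463736e-01],
       [ 6.81551544e-04, -2.86883456e-01,  9.57965249e-01,
        -1.57997261e+02],
       [ 0.00000000e+00,  0.00000000e+00,  0.00000000e+00,
         1.00000000e+00]])}
```

View pics/top0.png

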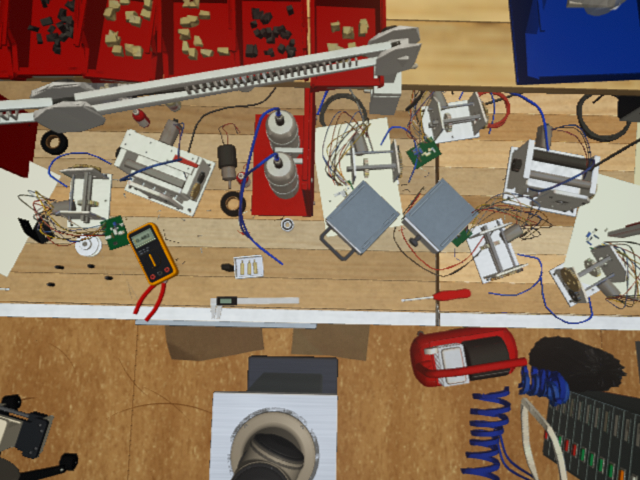

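View pics/side0.png

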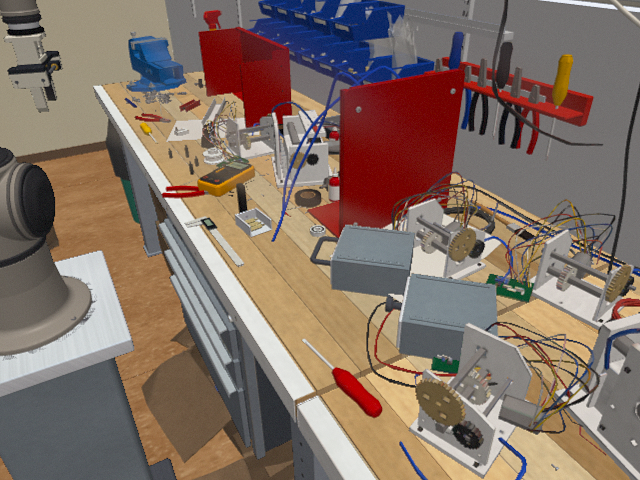

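Top view: the bar unit is near (362,220) with its handle at (337,248). The knob unit is near (440,217) and the scoop at (249,267), with its black post on the left at (228,267). I'll enlarge to read exact corners.

```bash
cat > h.py <<'E'
import numpy as np,cv2
from plant import bot
from scipy.spatial.transform import Rotation as Ro
def f(m): return 240/np.tan(np.radians(m["vertical_fov"]/2))
def on_plane(n,u,v,z):
    m=bot.camera_model(n);R,t=m["R"],m["t"]
    r=R.T@np.array([(u-m["cx"])/f(m),(v-m["cy"])/f(m),1]);c=-R.T@t
    return c+r*(z-c[2])/r[2]
def proj(n,X):
    m=bot.camera_model(n);c=m["R"]@np.array(X)+m["t"]
    return c[:2]/c[2]*f(m)+[m["cx"],m["cy"]]
def cloud(n,d):
    m=bot.camera_model(n);v,u=np.mgrid[:480,:640]
    P=np.stack([(u-m["cx"])/f(m)*d,(v-m["cy"])/f(m)*d,d],-1)
    return (P-m["t"])@m["R"]
E
python3 - <<'E'
import cv2
p=cv2.imread("pics/top0.png")
a=cv2.resize(p[175:275,315:485],None,fx=4.7,fy=4.7,interpolation=cv2.INTER_CUBIC)
cv2.imwrite("pics/c1.png",a)
q=cv2.imread("pics/side0.png")
b=cv2.resize(p[245:290,215:275],None,fx=6.6,fy=6.6,interpolation=cv2.INTER_CUBIC)
c=cv2.resize(q[180:240,225:285],None,fx=6.6,fy=6.6,interpolation=cv2.INTER_CUBIC)
import numpy as np
o=np.zeros((400,800,3),np.uint8);o[:b.shape[0],:396]=b;o[:396,400:796]=c
cv2.imwrite("pics/c2.png",o)
E
```

```text
(no output)
```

View pics/c1.png

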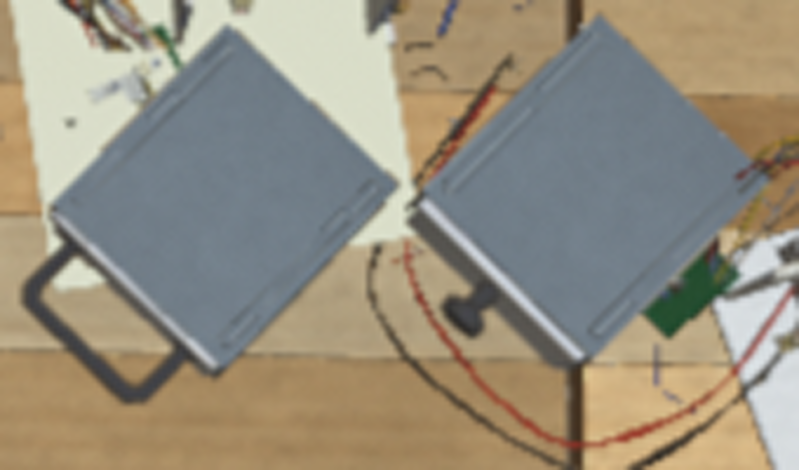

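View pics/c2.png

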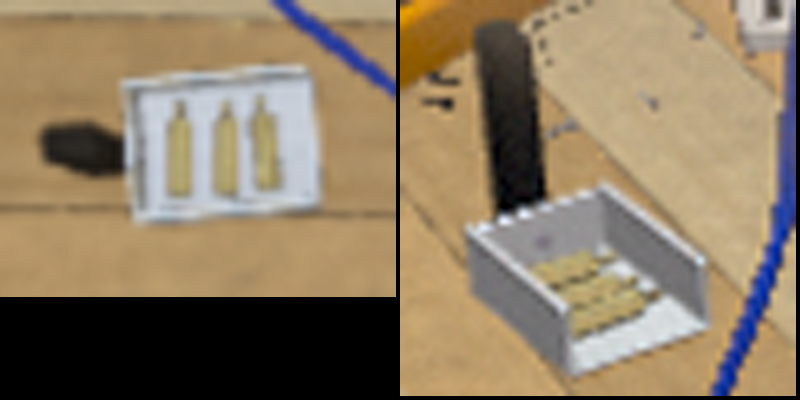

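Crop 1: bar unit top corners at crop pixels (229,27), (397,185), (213,372) and (55,210), with the handle bar from (30,295) to (130,398). Crop 2: scoop wall-top corners at (123,82), (308,68), (320,205) and (135,222), with the mouth to the right.

```bash
python3 - <<'E'
from h import *
np.set_printoptions(precision=1,suppress=True)
C=lambda u,v,z:on_plane("top",315+(u+.5)/4.7-.5,175+(v+.5)/4.7-.5,z)
bl,br,fr,fl=[C(*a,70) for a in((229,27),(397,185),(213,372),(55,210))]
print("bar",bl,br,fr,fl, "c",(bl+br+fr+fl)/4)
for a,b in((fr,br),(fl,bl),(br,bl),(fr,fl)):print(np.linalg.norm(b-a),np.degrees(np.arctan2(*(b-a)[1::-1])))
print("handle",C(30,295,45),C(130,398,45),C(80,346,45))
k=[C(*a,70) for a in((598,17),(765,185),(583,358),(415,205))];print("knob",k)
S=lambda u,v,z:on_plane("top",215+(u+.5)/6.6-.5,245+(v+.5)/6.6-.5,z)
s=[S(*a,26) for a in((123,82),(308,68),(320,205),(135,222))];print("scoop",s,"c",sum(s)/4)
for i,j in((0,1),(3,2),(3,0),(2,1)):
  d=s[j]-s[i];print(np.linalg.norm(d),np.degrees(np.arctan2(d[1],d[0])))
# depth clouds
for n in("top","side"):
  P=cloud(n,np.load(n+"0.npy")).reshape(-1,3)
  c=sum((bl,br,fr,fl))/4
  q=P[(abs(P[:,0]-c[0])<120)&(abs(P[:,1]-c[1])<110)&(abs(P[:,2]-70)<5)]
  q=q[np.linalg.norm(q[:,:2]-c[:2],axis=1)<110]
  print(n,"top z",np.median(q[:,2]),cv2.minAreaRect(q[:,:2].astype(np.float32)))
  sc=sum(s)/4
  q=P[(np.linalg.norm(P[:,:2]-sc[:2],axis=1)<85)&(P[:,2]>8)]
  print(n,len(q),"post",q[q[:,2]>40].mean(0),q[q[:,2]>40].min(0),q[q[:,2]>40].max(0), cv2.minAreaRect(q[(q[:,2]<33)][:,:2].astype(np.float32)))
for nm,uv in dict(bearing=(288,225),tape=(0,0)).items(): print(nm,on_plane("top",*uv,5))
for uv in((213,308),(300,300),(403,299),(470,293),(152,248),(280,262),(250,235),(260,215),(312,215)): print(uv,on_plane("top",*uv,5))
E
```

```text
bar [ 697.4 -214.9   70. ] [ 612.  -306.8   70. ] [ 508.3 -208.6   70. ] [ 594.3 -122.2   70. ] c [ 603.  -213.1   70. ]
142.84188782072823 -43.460338785030785
138.64153080992764 -41.97249772805121
125.44516000082795 47.096602768866575
121.87704704752367 45.11614320428022
handle [ 551.1 -109.5   45. ] [ 495.7 -165.2   45. ] [ 523.6 -137.4   45. ]
knob [array([ 707.4, -416.4,   70. ]), array([ 616.3, -506.2,   70. ]), array([ 520. , -406.9,   70. ]), array([ 601.2, -316.6,   70. ])]
scoop [array([497.4, 117. ,  26. ]), array([504.5,  44.6,  26. ]), array([450.8,  38. ,  26. ]), array([442.7, 109.9,  26. ])] c [473.8  77.4  26. ]
72.72754557967795 -84.43935324893961
72.43554493020665 -83.55293057644674
55.23918659466342 7.345773286745677
54.110410942297854 7.064520909594809
top top z 71.24320801028023 ((601.8265991210938, -216.7849578857422), (168.40745544433594, 149.39373779296875), 50.3478889465332)
top 566 post [480.1 117.8  76.5] [461.4  80.7  40.1] [558.3 135.7  95.4] ((471.9397277832031, 86.751708984375), (143.3885040283203, 153.82298278808594), 56.85897445678711)
side top z 70.00071018810058 ((600.975830078125, -214.58596801757812), (171.6973419189453, 148.6725311279297), 51.09450149536133)
side 875 post [479.9 113.6  66.2] [458.2  80.4  40. ] [558.2 135.8  91.4] ((479.0845947265625, 71.01425170898438), (112.93417358398438, 110.28064727783203), 49.829959869384766)
bearing [587.6 -20.9   5. ]
tape [1207.3  803.8    5. ]
(213, 308) [365.3 167.4   5. ]
(300, 300) [390.5 -58.1   5. ]
(403, 299) [ 398.6 -326.9    5. ]
(470, 293) [ 417.8 -502.4    5. ]
(152, 248) [518.7 335.4   5. ]
(280, 262) [488.7  -2.8   5. ]
(250, 235) [558.7  78.8   5. ]
(260, 215) [613.   54.4   5. ]
(312, 215) [615.9 -83.9   5. ]
```

```bash
cat >> h.py <<'E'
def plan(pos,yaw=None,rot=None):
    """tool-frame shift (0.2 m units) and turn (60 deg units) from the present pose"""
    o=bot.get_obs();R=Ro.from_euler("xyz",o["tcp_rot"])
    T=rot if rot is not None else Ro.from_euler("xyz",[np.pi,0,yaw])
    s=R.inv().apply(np.array(pos)-o["tool_pos"])/200;a=np.degrees((R.inv()*T).as_rotvec())/60
    print("t",o["time"],"pos",o["tool_pos"].round(1),"rpy",o["tcp_rot"].round(3),"q",o["joint_positions"].round(3),"w",round(o["grip_width"],1))
    print("shift",s.round(3),"turn",a.round(3))
E
python3 - <<'E'
from h import *
np.set_printoptions(precision=1,suppress=True)
for n in("top","side"):
  P=cloud(n,np.load(n+"0.npy"));I=cv2.imread(f"pics/{n}0.png").astype(int)
  m=(I[...,2]>90)&(I[...,1]<50)&(I[...,0]<50)&(P[...,2]>60)&(P[...,2]<350)&(abs(P[...,1]+84)<60)&(P[...,0]>450)&(P[...,0]<950)
  q=P[m];print(n,len(q),np.percentile(q,[1,5,50,95,99],axis=0))
plan([524,-137,150],0.811)
E
```

```text
top 896 [[613.  -86.1 204.5]
 [619.3 -86.  287.1]
 [716.1 -78.5 330.7]
 [815.1 -70.  334.6]
 [827.  -69.  336.1]]
side 14160 [[610.4 -88.8  65.5]
 [617.1 -87.8  81.4]
 [737.3 -85.4 213.2]
 [881.6 -82.6 322.8]
 [896.  -76.  330. ]]
t 0.1 pos [131.1 508.  226.1] rpy [-3.1 -0.   2.9] q [ 1.2  0.3  1.5  0.   1.3 -0.1] w 92.0
shift [-2.7 -2.6  0.4] turn [-0.  0.  2.]
```

Call:
send_rows --rows '[{"x":-0.25,"y":-0.25,"az":0.15,"jaw":-0.4},{"x":-0.5,"y":-0.5,"az":0.3,"jaw":-0.4},{"x":-0.7,"y":-0.7,"az":0.45,"jaw":-0.4},{"x":-0.95,"y":-0.95,"az":0.6,"jaw":-0.4},{"x":-0.95,"y":-0.95,"az":0.75,"jaw":-0.4},{"x":-0.95,"y":-0.95,"az":0.95,"jaw":-0.4},{"x":-0.95,"y":-0.95,"az":0.95,"jaw":-0.4},{"x":-0.95,"y":-0.95,"az":0.95,"jaw":-0.4},{"x":-0.95,"y":-0.95,"az":0.95,"jaw":-0.4},{"x":-0.95,"y":-0.95,"az":0.95,"jaw":-0.4}]'

```text
schema error: expected keys x, y, z, ax, ay, az, jaw
```

```bash
python3 - <<'E'
from h import *
plan([524,-137,150],0.811)
E
```

```text
t 0.1 pos [131.1 508.  226.1] rpy [-3.14  -0.     2.889] q [ 1.172  0.343  1.525  0.     1.275 -0.146] w 92.0
shift [-2.708 -2.631  0.384] turn [-1.000e-03  1.000e-03  1.984e+00]
```

Call:
send_rows --rows '[{"x":-0.25,"y":-0.25,"z":0,"ax":0,"ay":0,"az":0.15,"jaw":-0.4},{"x":-0.5,"y":-0.5,"z":0,"ax":0,"ay":0,"az":0.3,"jaw":-0.4},{"x":-0.7,"y":-0.7,"z":0,"ax":0,"ay":0,"az":0.45,"jaw":-0.4},{"x":-0.95,"y":-0.95,"z":0,"ax":0,"ay":0,"az":0.6,"jaw":-0.4},{"x":-0.95,"y":-0.95,"z":0,"ax":0,"ay":0,"az":0.75,"jaw":-0.4},{"x":-0.95,"y":-0.95,"z":0,"ax":0,"ay":0,"az":0.95,"jaw":-0.4},{"x":-0.95,"y":-0.95,"z":0,"ax":0,"ay":0,"az":0.95,"jaw":-0.4},{"x":-0.95,"y":-0.95,"z":0,"ax":0,"ay":0,"az":0.95,"jaw":-0.4},{"x":-0.95,"y":-0.95,"z":0,"ax":0,"ay":0,"az":0.95,"jaw":-0.4},{"x":-0.95,"y":-0.95,"z":0,"ax":0,"ay":0,"az":0.95,"jaw":-0.4}]'

```text
time: 1.35
tool_pos: [267.6, 277.0, 226.7]
tcp_rot: [-3.141, -0.0, 1.896]
contact_force: [-0.0, 0.1, 0.9]
grip_width: 27.5
finger_force: 0.0
```

```bash
python3 - <<'E'
from h import *
plan([524,-137,150],0.811)
E
```

```text
t 1.35 pos [267.6 277.  226.7] rpy [-3.141 -0.     1.896] q [0.603 0.082 1.865 0.    1.195 0.278] w 27.5
shift [-2.371  0.554  0.383] turn [-0.     0.     1.036]
```

Call:
send_rows --rows '[{"x":-0.25,"y":0.06,"z":0,"ax":0,"ay":0,"az":0.15,"jaw":-0.4},{"x":-0.5,"y":0.12,"z":0,"ax":0,"ay":0,"az":0.3,"jaw":-0.4},{"x":-0.75,"y":0.18,"z":0,"ax":0,"ay":0,"az":0.45,"jaw":-0.4},{"x":-1,"y":0.24,"z":0,"ax":0,"ay":0,"az":0.6,"jaw":-0.4},{"x":-1,"y":0.4,"z":0,"ax":0,"ay":0,"az":0.75,"jaw":-0.4},{"x":-1,"y":0.55,"z":0,"ax":0,"ay":0,"az":0.9,"jaw":-0.4},{"x":-1,"y":0.55,"z":0,"ax":0,"ay":0,"az":1,"jaw":-0.4},{"x":-1,"y":0.55,"z":0,"ax":0,"ay":0,"az":1,"jaw":-0.4},{"x":-1,"y":0.55,"z":0,"ax":0,"ay":0,"az":1,"jaw":-0.4},{"x":-1,"y":0.55,"z":0,"ax":0,"ay":0,"az":1,"jaw":-0.4}]'

```text
time: 2.6
tool_pos: [435.3, 122.2, 226.9]
tcp_rot: [3.141, -0.0, 0.848]
contact_force: [-0.4, 1.2, 0.7]
grip_width: 27.6
finger_force: 0.0
```

```bash
python3 - <<'E'
from h import *
plan([524,-137,150],0.811)
E
```

```text
t 2.6 pos [435.3 122.2 226.9] rpy [ 3.141 -0.     0.848] q [0.104 0.208 1.711 0.    1.222 0.826] w 27.6
shift [-0.679  1.189  0.384] turn [ 0.    -0.     0.036]
```

Call:
send_rows --rows '[{"x":-0.15,"y":0.25,"z":0,"ax":0,"ay":0,"az":0.036,"jaw":-0.4},{"x":-0.3,"y":0.5,"z":0.1,"ax":0,"ay":0,"az":0.036,"jaw":-0.4},{"x":-0.45,"y":0.75,"z":0.2,"ax":0,"ay":0,"az":0.036,"jaw":-0.4},{"x":-0.6,"y":1,"z":0.3,"ax":0,"ay":0,"az":0.036,"jaw":-0.4},{"x":-0.68,"y":1,"z":0.38,"ax":0,"ay":0,"az":0.036,"jaw":-0.4},{"x":-0.68,"y":1,"z":0.38,"ax":0,"ay":0,"az":0.036,"jaw":-0.4},{"x":-0.68,"y":1,"z":0.38,"ax":0,"ay":0,"az":0.036,"jaw":-0.4},{"x":-0.68,"y":1,"z":0.38,"ax":0,"ay":0,"az":0.036,"jaw":-0.4},{"x":-0.68,"y":1,"z":0.38,"ax":0,"ay":0,"az":0.036,"jaw":-0.4},{"x":-0.68,"y":1,"z":0.38,"ax":0,"ay":0,"az":0.036,"jaw":-0.4}]'

```text
time: 3.85
tool_pos: [495.5, -111.8, 151.0]
tcp_rot: [3.141, -0.0, 0.81]
contact_force: [-0.1, 0.2, 1.0]
grip_width: 27.5
finger_force: 0.0
```

```bash
cat >> h.py <<'E'
def wrist_pose(o):
    T=np.eye(4);T[:3,:3]=Ro.from_euler("xyz",o["tcp_rot"]).as_matrix();T[:3,3]=o["tool_pos"]
    return T@bot.camera_model("wrist")["T_tool_cam"]
def w_plane(T,u,v,z):
    m=bot.camera_model("wrist");r=T[:3,:3]@np.array([(u-m["cx"])/f(m),(v-m["cy"])/f(m),1])
    return T[:3,3]+r*(z-T[2,3])/r[2]
E
python3 - <<'E'
from h import *
o=bot.get_obs();T=wrist_pose(o);np.save("T1.npy",T)
p,d=bot.capture("wrist");cv2.imwrite("pics/w1.png",p[:,:,::-1]);np.save("w1.npy",d)
plan([524,-137,150],0.811)
E
```

```text
t 3.9 pos [ 495.4 -111.9  150.9] rpy [ 3.141 -0.     0.81 ] q [-0.373  0.387  1.683  0.     1.071  0.388] w 27.6
shift [0.008 0.19  0.005] turn [ 0.    -0.    -0.001]
```

View pics/w1.png

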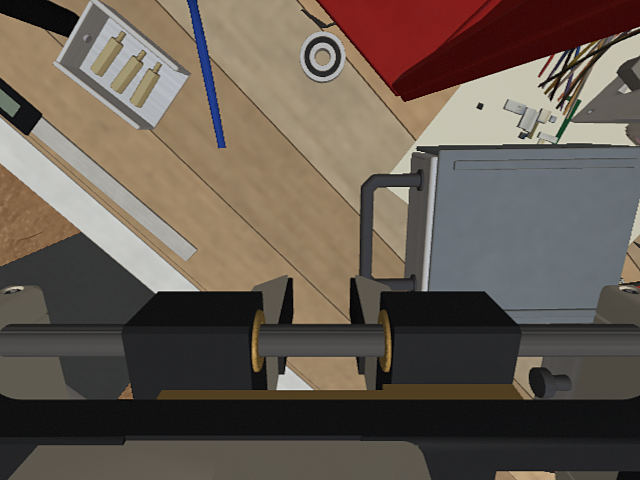

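Wrist view: the bar handle runs vertically at column ~367, rows ~178 to ~288, and is parallel to the fingers' plane. The scoop is at (125,65) with its post at the far left, and the calliper lies clear of the drawer's path.

```bash
python3 - <<'E'
from h import *
np.set_printoptions(precision=1,suppress=True)
T=np.load("T1.npy")
a,b=w_plane(T,367,185,45),w_plane(T,367,275,45);print(a,b,w_plane(T,367,177,45),w_plane(T,367,288,45))
e1,e2=w_plane(T,437,152,66),w_plane(T,428,290,66);print("front plate edge",e1,e2)
p=cv2.imread("pics/w1.png");g=p[:,:,1].astype(int)
for r in(200,220,240,260):print(r,g[r,355:385:1].tolist())
M=(a+b)/2
u=np.array([.725,-.688]);v=np.array([.688,.725])
for P in(a,b,w_plane(T,367,177,45),w_plane(T,367,288,45)):print(P[:2]@u,P[:2]@v)
print("tcp",bot.get_obs()["tool_pos"][:2]@u,bot.get_obs()["tool_pos"][:2]@v)
# scoop
for uv,z in(((93,0),26),((56,63),26),((188,73),26),((150,130),26)):print(w_plane(T,*uv,z))
print("calliper end",w_plane(T,195,255,5),"cable", w_plane(T,222,147,5))
E
```

```text
[ 546.1 -107.1   45. ] [ 498.3 -161.4   45. ] [ 550.  -102.6   45. ] [ 490.7 -170.    45. ]
front plate edge [ 594.8 -118.5   66. ] [ 527.4 -193.4   66. ]
200 [146, 144, 144, 146, 135, 86, 26, 44, 51, 57, 60, 59, 60, 60, 60, 61, 58, 47, 84, 134, 147, 145, 143, 143, 142, 143, 143, 141, 141, 140]
220 [125, 125, 127, 131, 111, 55, 34, 46, 56, 59, 62, 61, 60, 61, 60, 58, 53, 73, 129, 155, 149, 145, 146, 144, 143, 141, 141, 139, 138, 138]
240 [128, 127, 127, 133, 100, 20, 39, 50, 56, 60, 60, 61, 60, 59, 60, 59, 47, 96, 130, 124, 122, 120, 120, 124, 125, 129, 121, 79, 80, 138]
260 [127, 129, 131, 124, 81, 27, 46, 54, 59, 62, 61, 62, 60, 60, 60, 53, 66, 108, 129, 124, 124, 123, 123, 122, 121, 122, 120, 122, 122, 124]
469.614097178589 298.0836457263686
472.2916081838197 225.78165067997134
469.3949871350773 304.00036959777117
472.7138108987152 214.38072700820481
tcp 436.2074185840522 259.71052562238754
[493.1 116.2  26. ]
[440.9 111.   26. ]
[505.3  40.7  26. ]
[453.6  34.7  26. ]
calliper end [390.2 -55.3   5. ] cable [479.2  -8.4   5. ]
```

Call:
send_rows --rows '[{"x":0,"y":0.175,"z":0,"ax":0,"ay":0,"az":0,"jaw":-0.4},{"x":0,"y":0.175,"z":0.1,"ax":0,"ay":0,"az":0,"jaw":-0.4},{"x":0,"y":0.175,"z":0.2,"ax":0,"ay":0,"az":0,"jaw":-0.4},{"x":0,"y":0.175,"z":0.3,"ax":0,"ay":0,"az":0,"jaw":-0.4},{"x":0,"y":0.175,"z":0.4,"ax":0,"ay":0,"az":0,"jaw":-0.4},{"x":0,"y":0.175,"z":0.46,"ax":0,"ay":0,"az":0,"jaw":-0.4},{"x":0,"y":0.175,"z":0.52,"ax":0,"ay":0,"az":0,"jaw":-0.4},{"x":0,"y":0.175,"z":0.57,"ax":0,"ay":0,"az":0,"jaw":-0.4},{"x":0,"y":0.175,"z":0.61,"ax":0,"ay":0,"az":0,"jaw":-0.4},{"x":0,"y":0.175,"z":0.61,"ax":0,"ay":0,"az":0,"jaw":-0.4}]'

```text
time: 5.15
tool_pos: [520.3, -136.2, 28.2]
tcp_rot: [-3.141, 0.0, 0.809]
contact_force: [-0.5, 0.2, -0.3]
grip_width: 27.4
finger_force: 0.0
```

Call:
send_rows --rows '[{"x":0,"y":0,"z":0,"ax":0,"ay":0,"az":0,"jaw":-0.6},{"x":0,"y":0,"z":0,"ax":0,"ay":0,"az":0,"jaw":-0.8},{"x":0,"y":0,"z":0,"ax":0,"ay":0,"az":0,"jaw":-1},{"x":0,"y":0,"z":0,"ax":0,"ay":0,"az":0,"jaw":-1},{"x":0,"y":0,"z":0,"ax":0,"ay":0,"az":0,"jaw":-1},{"x":0,"y":0,"z":0,"ax":0,"ay":0,"az":0,"jaw":-1},{"x":0,"y":0,"z":0,"ax":0,"ay":0,"az":0,"jaw":-1},{"x":0,"y":0,"z":0,"ax":0,"ay":0,"az":0,"jaw":-1},{"x":0,"y":0,"z":0,"ax":0,"ay":0,"az":0,"jaw":-1},{"x":0,"y":0,"z":0,"ax":0,"ay":0,"az":0,"jaw":-1}]'

```text
time: 6.4
tool_pos: [520.8, -136.4, 29.0]
tcp_rot: [3.141, -0.0, 0.809]
contact_force: [-0.8, 1.0, 5.3]
grip_width: 9.2
finger_force: 30.0
```

Call:
send_rows --rows '[{"x":0,"y":-0.03,"z":0,"ax":0,"ay":0,"az":0,"jaw":-1},{"x":0,"y":-0.08,"z":0,"ax":0,"ay":0,"az":0,"jaw":-1},{"x":0,"y":-0.13,"z":0,"ax":0,"ay":0,"az":0,"jaw":-1},{"x":0,"y":-0.18,"z":0,"ax":0,"ay":0,"az":0,"jaw":-1},{"x":0,"y":-0.23,"z":0,"ax":0,"ay":0,"az":0,"jaw":-1},{"x":0,"y":-0.28,"z":0,"ax":0,"ay":0,"az":0,"jaw":-1},{"x":0,"y":-0.33,"z":0,"ax":0,"ay":0,"az":0,"jaw":-1},{"x":0,"y":-0.36,"z":0,"ax":0,"ay":0,"az":0,"jaw":-1},{"x":0,"y":-0.38,"z":0,"ax":0,"ay":0,"az":0,"jaw":-1},{"x":0,"y":-0.39,"z":0,"ax":0,"ay":0,"az":0,"jaw":-1}]'

```text
time: 7.65
tool_pos: [462.9, -82.7, 29.0]
tcp_rot: [-3.141, 0.002, 0.81]
contact_force: [-3.8, -6.7, 7.4]
grip_width: 8.8
finger_force: 30.0
```

Call:
send_rows --rows '[{"x":0,"y":-0.005,"z":0,"ax":0,"ay":0,"az":0,"jaw":-1},{"x":0,"y":-0.01,"z":0,"ax":0,"ay":0,"az":0,"jaw":-1},{"x":0,"y":-0.015,"z":0,"ax":0,"ay":0,"az":0,"jaw":-1},{"x":0,"y":-0.02,"z":0,"ax":0,"ay":0,"az":0,"jaw":-1},{"x":0,"y":-0.025,"z":0,"ax":0,"ay":0,"az":0,"jaw":-1},{"x":0,"y":-0.03,"z":0,"ax":0,"ay":0,"az":0,"jaw":-1},{"x":0,"y":-0.035,"z":0,"ax":0,"ay":0,"az":0,"jaw":-1},{"x":0,"y":-0.035,"z":0,"ax":0,"ay":0,"az":0,"jaw":-1},{"x":0,"y":-0.035,"z":0,"ax":0,"ay":0,"az":0,"jaw":-1},{"x":0,"y":-0.035,"z":0,"ax":0,"ay":0,"az":0,"jaw":-1}]'

```text
time: 8.9
tool_pos: [457.8, -78.0, 29.0]
tcp_rot: [-3.141, 0.002, 0.81]
contact_force: [-3.9, -6.6, 9.5]
grip_width: 9.0
finger_force: 30.0
```

Call:
send_rows --rows '[{"x":0,"y":-0.004,"z":0,"ax":0,"ay":0,"az":0,"jaw":-1},{"x":0,"y":-0.008,"z":0,"ax":0,"ay":0,"az":0,"jaw":-1},{"x":0,"y":-0.012,"z":0,"ax":0,"ay":0,"az":0,"jaw":-1},{"x":0,"y":-0.015,"z":0,"ax":0,"ay":0,"az":0,"jaw":-1},{"x":0,"y":-0.015,"z":0,"ax":0,"ay":0,"az":0,"jaw":-1},{"x":0,"y":-0.015,"z":0,"ax":0,"ay":0,"az":0,"jaw":-1},{"x":0,"y":-0.015,"z":0,"ax":0,"ay":0,"az":0,"jaw":-1},{"x":0,"y":-0.015,"z":0,"ax":0,"ay":0,"az":0,"jaw":-1},{"x":0,"y":-0.015,"z":0,"ax":0,"ay":0,"az":0,"jaw":-1},{"x":0,"y":-0.015,"z":0,"ax":0,"ay":0,"az":0,"jaw":-1}]'

```text
time: 10.15
tool_pos: [456.9, -77.1, 29.0]
tcp_rot: [3.139, 0.001, 0.81]
contact_force: [-0.9, -11.5, 4.4]
grip_width: 9.0
finger_force: 30.0
```

Call:
send_rows --rows '[{"x":0,"y":-0.005,"z":0,"ax":0,"ay":0,"az":0,"jaw":-1},{"x":0,"y":-0.01,"z":0,"ax":0,"ay":0,"az":0,"jaw":-1},{"x":0,"y":-0.015,"z":0,"ax":0,"ay":0,"az":0,"jaw":-1},{"x":0,"y":-0.015,"z":0,"ax":0,"ay":0,"az":0,"jaw":-1},{"x":0,"y":-0.015,"z":0,"ax":0,"ay":0,"az":0,"jaw":-1},{"x":0,"y":-0.015,"z":0,"ax":0,"ay":0,"az":0,"jaw":-1},{"x":0,"y":-0.015,"z":0,"ax":0,"ay":0,"az":0,"jaw":-1},{"x":0,"y":-0.015,"z":0,"ax":0,"ay":0,"az":0,"jaw":-1},{"x":0,"y":-0.015,"z":0,"ax":0,"ay":0,"az":0,"jaw":-1},{"x":0,"y":-0.015,"z":0,"ax":0,"ay":0,"az":0,"jaw":-1}]'

```text
time: 11.4
tool_pos: [457.0, -77.1, 29.1]
tcp_rot: [3.134, 0.0, 0.81]
contact_force: [4.1, -21.1, -4.6]
grip_width: 9.2
finger_force: 30.0
```

Call:
send_rows --rows '[{"x":0,"y":0,"z":0,"ax":0,"ay":0,"az":0,"jaw":-0.4},{"x":0,"y":0,"z":0,"ax":0,"ay":0,"az":0,"jaw":-0.4},{"x":0,"y":0,"z":0,"ax":0,"ay":0,"az":0,"jaw":-0.4},{"x":0,"y":0.01,"z":0,"ax":0,"ay":0,"az":0,"jaw":-0.4},{"x":0,"y":0.015,"z":-0.1,"ax":0,"ay":0,"az":0,"jaw":-0.4},{"x":0,"y":0.015,"z":-0.25,"ax":0,"ay":0,"az":0,"jaw":-0.4},{"x":0,"y":0.015,"z":-0.5,"ax":0,"ay":0,"az":0,"jaw":-0.4},{"x":0,"y":0.015,"z":-0.75,"ax":0,"ay":0,"az":0,"jaw":-0.4},{"x":0,"y":0.015,"z":-0.95,"ax":0,"ay":0,"az":0,"jaw":-0.4},{"x":0,"y":0.015,"z":-0.95,"ax":0,"ay":0,"az":0,"jaw":-0.4}]'

```text
time: 12.65
tool_pos: [458.4, -75.9, 221.6]
tcp_rot: [3.136, -0.003, 0.809]
contact_force: [0.0, 0.3, -0.3]
grip_width: 27.9
finger_force: 0.0
```

```bash
python3 - <<'E'
from h import *
p,d=bot.capture("top");cv2.imwrite("pics/top1.png",p[:,:,::-1]);np.save("top1.npy",d)
plan([465,122,218],1.68)
np.set_printoptions(precision=1,suppress=True)
P=cloud("top",d)
c=np.array([470,118]);q=P[(np.linalg.norm(P[...,:2]-c,axis=-1)<35)]
for z in(60,80,86):
  s=q[q[:,2]>z];print(len(s),np.median(s,0),s.min(0),s.max(0))
E
```

```text
t 12.7 pos [457.3 -75.6 219.6] rpy [ 3.139e+00 -1.000e-03  8.090e-01] q [-0.33   0.235  1.697  0.     1.207  0.432] w 27.5
shift [ 0.742 -0.654  0.007] turn [ 0.002 -0.    -0.831]
64 [468.7 122.6  89.9] [461.3 113.8  62.8] [476.8 135.2  97.1]
51 [468.8 124.9  90.6] [461.3 115.   83.2] [476.8 135.2  97.1]
46 [468.8 124.9  91.3] [461.3 115.   86.2] [476.7 135.2  97.1]
```

```bash
python3 - <<'E'
from h import *
plan([465,60,260],rot=Ro.from_rotvec([np.radians(50),0,0])*Ro.from_euler("xyz",[np.pi,0,1.68]))
E
```

```text
t 12.7 pos [457.3 -75.6 219.6] rpy [ 3.139e+00 -1.000e-03  8.090e-01] q [-0.33   0.235  1.697  0.     1.207  0.432] w 27.5
shift [ 0.517 -0.44  -0.203] turn [ 0.277  0.813 -0.776]
```

View pics/top1.png

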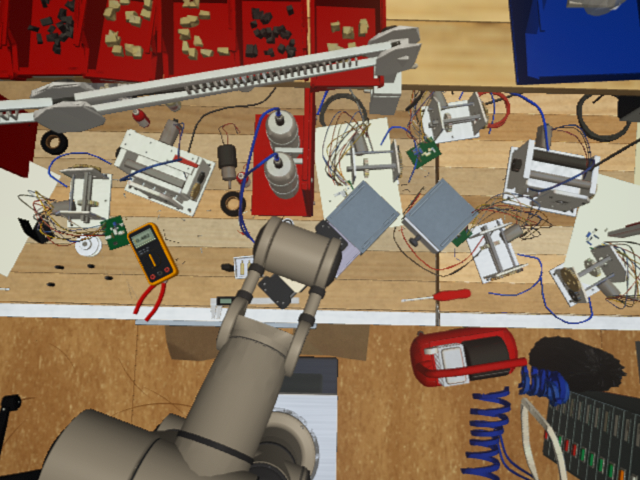

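The arm now hides the opened drawer in the top view, so I'm relying on the force reading at the stop. I'll move towards the scoop and try out the sideways lean needed for tipping on the way.

Call:
send_rows --rows '[{"x":0.1,"y":-0.09,"z":-0.05,"ax":0.03,"ay":0.08,"az":-0.08,"jaw":-0.4},{"x":0.2,"y":-0.18,"z":-0.1,"ax":0.06,"ay":0.16,"az":-0.16,"jaw":-0.4},{"x":0.3,"y":-0.27,"z":-0.15,"ax":0.08,"ay":0.24,"az":-0.23,"jaw":-0.4},{"x":0.4,"y":-0.36,"z":-0.2,"ax":0.11,"ay":0.33,"az":-0.31,"jaw":-0.4},{"x":0.5,"y":-0.44,"z":-0.2,"ax":0.14,"ay":0.41,"az":-0.39,"jaw":-0.4},{"x":0.52,"y":-0.44,"z":-0.2,"ax":0.17,"ay":0.5,"az":-0.48,"jaw":-0.4},{"x":0.52,"y":-0.44,"z":-0.2,"ax":0.2,"ay":0.59,"az":-0.56,"jaw":-0.4},{"x":0.52,"y":-0.44,"z":-0.2,"ax":0.23,"ay":0.68,"az":-0.65,"jaw":-0.4},{"x":0.52,"y":-0.44,"z":-0.2,"ax":0.26,"ay":0.76,"az":-0.73,"jaw":-0.4},{"x":0.52,"y":-0.44,"z":-0.2,"ax":0.28,"ay":0.81,"az":-0.78,"jaw":-0.4}]'

```text
time: 13.95
tool_pos: [464.5, 60.3, 256.9]
tcp_rot: [3.022, -0.869, 1.738]
contact_force: [0.5, 0.5, 0.4]
grip_width: 27.4
finger_force: 0.0
```

```bash
python3 - <<'E'
from h import *
o=bot.get_obs();R=Ro.from_euler("xyz",o["tcp_rot"]).as_matrix();print(R.round(2))
plan([468.8,124.6,130],1.68)
E
```

```text
[[-0.11  0.99 -0.01]
 [ 0.64  0.08  0.77]
 [ 0.76  0.08 -0.64]]
t 13.95 pos [464.5  60.3 256.9] rpy [ 3.022 -0.869  1.738] q [-0.527  0.387  1.709  0.719  1.59  -0.834] w 27.4
shift [-0.282 -0.003  0.653] turn [ 0.083 -0.831  0.002]
```

Call:
send_rows --rows '[{"x":-0.03,"y":0,"z":0.06,"ax":0.01,"ay":-0.09,"az":0,"jaw":0.3},{"x":-0.06,"y":0,"z":0.12,"ax":0.02,"ay":-0.18,"az":0,"jaw":0.3},{"x":-0.1,"y":0,"z":0.18,"ax":0.03,"ay":-0.27,"az":0,"jaw":0.3},{"x":-0.14,"y":0,"z":0.24,"ax":0.04,"ay":-0.36,"az":0,"jaw":0.3},{"x":-0.17,"y":0,"z":0.32,"ax":0.05,"ay":-0.45,"az":0,"jaw":0.3},{"x":-0.2,"y":0,"z":0.4,"ax":0.06,"ay":-0.54,"az":0,"jaw":0.3},{"x":-0.22,"y":0,"z":0.46,"ax":0.07,"ay":-0.63,"az":0,"jaw":0.3},{"x":-0.24,"y":0,"z":0.5,"ax":0.08,"ay":-0.72,"az":0,"jaw":0.3},{"x":-0.24,"y":0,"z":0.52,"ax":0.08,"ay":-0.8,"az":0,"jaw":0.3},{"x":-0.24,"y":0,"z":0.52,"ax":0.08,"ay":-0.83,"az":0,"jaw":0.3}]'

```text
time: 15.2
tool_pos: [468.2, 110.1, 153.2]
tcp_rot: [3.139, 0.004, 1.682]
contact_force: [-0.1, -1.0, 0.0]
grip_width: 59.9
finger_force: 0.0
```

```bash
python3 - <<'E'
from h import *
o=bot.get_obs();T=wrist_pose(o);np.save("T2.npy",T)
p,d=bot.capture("wrist");cv2.imwrite("pics/w2.png",p[:,:,::-1]);np.save("w2.npy",d)
plan([468,123.5,52],1.70)
E
```

```text
t 15.25 pos [468.2 110.1 153.4] rpy [3.139 0.005 1.682] q [ 0.075  0.338  1.752 -0.006  1.048 -0.034] w 59.6
shift [0.069 0.005 0.507] turn [ 0.002  0.005 -0.017]
```

View pics/w2.png

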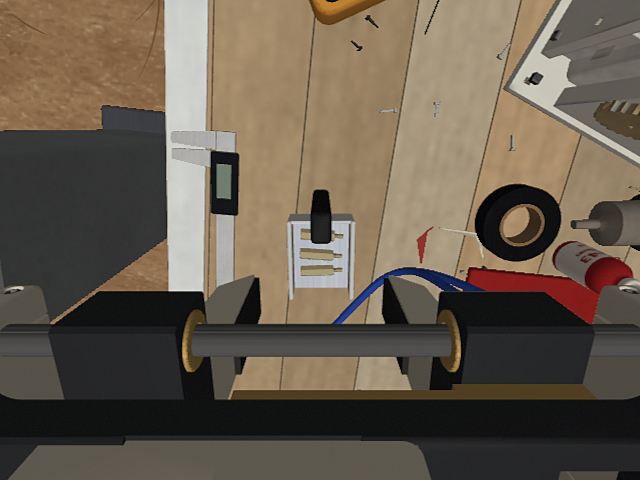

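Wrist view: the post is centred at column 320, rows 190–243, and the pan walls are at columns 290 and 353, nearly parallel to the tool axes. The yaw is good.

```bash
python3 - <<'E'
from h import *
np.set_printoptions(precision=1,suppress=True)
T=np.load("T2.npy");d=np.load("w2.npy");m=bot.camera_model("wrist")
for r in(195,205,215,225,235,240): 
  z=d[r,320];print(r,z,(T@np.r_[np.array([(320-m["cx"])/f(m),(r-m["cy"])/f(m),1])*z,1])[:3])
print(w_plane(T,289,215,26),w_plane(T,354,215,26),w_plane(T,290,297,26),w_plane(T,352,297,26))
E
```

```text
195 282.11157 [464.3 137.8  31.7]
205 245.89114 [464.3 137.8  69.6]
215 228.67761 [464.7 135.3  88.3]
225 227.31145 [465.3 129.6  91.5]
235 230.27296 [466.1 122.7  90.6]
240 231.70918 [466.5 119.1  90.2]
[440.9 117.3  26. ] [494.  123.4  26. ] [448.2  43.2  26. ] [502.7  49.3  26. ]
```

Call:
send_rows --rows '[{"x":0.075,"y":0,"z":0,"ax":0,"ay":0.005,"az":-0.01,"jaw":0.3},{"x":0.075,"y":0,"z":0.1,"ax":0,"ay":0.005,"az":-0.01,"jaw":0.3},{"x":0.075,"y":0,"z":0.2,"ax":0,"ay":0.005,"az":-0.01,"jaw":0.3},{"x":0.075,"y":0,"z":0.3,"ax":0,"ay":0.005,"az":-0.01,"jaw":0.3},{"x":0.075,"y":0,"z":0.4,"ax":0,"ay":0.005,"az":-0.01,"jaw":0.3},{"x":0.075,"y":0,"z":0.46,"ax":0,"ay":0.005,"az":-0.01,"jaw":0.2},{"x":0.075,"y":0,"z":0.5,"ax":0,"ay":0.005,"az":-0.01,"jaw":0},{"x":0.075,"y":0,"z":0.5,"ax":0,"ay":0.005,"az":-0.01,"jaw":-0.2},{"x":0.075,"y":0,"z":0.5,"ax":0,"ay":0.005,"az":-0.01,"jaw":-0.4},{"x":0.075,"y":0,"z":0.5,"ax":0,"ay":0.005,"az":-0.01,"jaw":-0.5}]'

```text
time: 16.5
tool_pos: [469.0, 123.9, 55.7]
tcp_rot: [3.134, -0.002, 1.691]
contact_force: [-0.5, -0.2, 0.3]
grip_width: 24.5
finger_force: 0.0
```

Call:
send_rows --rows '[{"x":0,"y":0,"z":0,"ax":0,"ay":0,"az":0,"jaw":-0.6},{"x":0,"y":0,"z":0,"ax":0,"ay":0,"az":0,"jaw":-0.65},{"x":0,"y":0,"z":0,"ax":0,"ay":0,"az":0,"jaw":-0.7},{"x":0,"y":0,"z":0,"ax":0,"ay":0,"az":0,"jaw":-0.75},{"x":0,"y":0,"z":0,"ax":0,"ay":0,"az":0,"jaw":-0.85},{"x":0,"y":0,"z":0,"ax":0,"ay":0,"az":0,"jaw":-1},{"x":0,"y":0,"z":0,"ax":0,"ay":0,"az":0,"jaw":-1},{"x":0,"y":0,"z":0,"ax":0,"ay":0,"az":0,"jaw":-1},{"x":0,"y":0,"z":0,"ax":0,"ay":0,"az":0,"jaw":-1},{"x":0,"y":0,"z":0,"ax":0,"ay":0,"az":0,"jaw":-1}]'

```text
time: 17.75
tool_pos: [468.4, 123.8, 55.1]
tcp_rot: [3.136, -0.002, 1.691]
contact_force: [-4.4, 1.0, 4.5]
grip_width: 14.1
finger_force: 30.0
```

```bash
cat > clr.py <<'E'
from h import *
def pose(lip,phi,th):
    """TCP position and tool rotation with the scoop's lip at lip, mouth at yaw phi, tipped by th (deg)"""
    S=Ro.from_euler("z",phi,degrees=True)*Ro.from_euler("y",th,degrees=True)
    R=S*Ro.from_matrix(np.diag([-1,1,-1.]))
    return np.array(lip)+S.apply([-81,0,55]),R
def clear(lip,phi):
    x,z=np.meshgrid(np.arange(608,760,8),np.arange(0,331,10));E=np.c_[x.ravel(),-85+0*x.ravel(),z.ravel()]
    m=1e9
    for th in range(0,86,5):
        t,R=pose(lip,phi,th);q=R.inv().apply(E-t)
        c=np.c_[np.abs(q[:,0])-37.5,np.abs(q[:,1])-95,np.maximum(-66-q[:,2]-0,0)*0+np.maximum(q[:,2]+66,-330-q[:,2])]
        m=min(m,np.linalg.norm(np.maximum(c,0),axis=1).min())
    return m
if __name__=="__main__":
    D=np.array([521,-137]);u=np.array([.725,-.688]);v=np.array([.688,.725])
    for phi in range(-140,-59,10):
        a=np.radians(phi);mm=np.array([np.cos(a),np.sin(a)])
        print(phi,[(k,j,round(clear(np.r_[D-k*mm+j*u,66],phi))) for k in(15,25) for j in(0,-8)])
E
python3 clr.py
```

```text
-140 [(15, 0, 0), (15, -8, 0), (25, 0, 0), (25, -8, 0)]
-130 [(15, 0, 0), (15, -8, 0), (25, 0, 0), (25, -8, 0)]
-120 [(15, 0, 0), (15, -8, 0), (25, 0, 0), (25, -8, 0)]
-110 [(15, 0, 0), (15, -8, 0), (25, 0, 0), (25, -8, 0)]
-100 [(15, 0, 0), (15, -8, 0), (25, 0, 0), (25, -8, 0)]
-90 [(15, 0, 0), (15, -8, 0), (25, 0, 0), (25, -8, 0)]
-80 [(15, 0, 0), (15, -8, 4), (25, 0, 0), (25, -8, 4)]
-70 [(15, 0, 5), (15, -8, 8), (25, 0, 5), (25, -8, 8)]
-60 [(15, 0, 6), (15, -8, 9), (25, 0, 6), (25, -8, 9)]
```

Call:
send_rows --rows '[{"x":0,"y":0,"z":-0.03,"ax":0,"ay":0,"az":0,"jaw":-1},{"x":0,"y":0,"z":-0.08,"ax":0,"ay":0,"az":0,"jaw":-1},{"x":0,"y":0,"z":-0.15,"ax":0,"ay":0,"az":0,"jaw":-1},{"x":0,"y":0,"z":-0.22,"ax":0,"ay":0,"az":0,"jaw":-1},{"x":0,"y":0,"z":-0.29,"ax":0,"ay":0,"az":0,"jaw":-1},{"x":0,"y":0,"z":-0.36,"ax":0,"ay":0,"az":0,"jaw":-1},{"x":0,"y":0,"z":-0.42,"ax":0,"ay":0,"az":0,"jaw":-1},{"x":0,"y":0,"z":-0.46,"ax":0,"ay":0,"az":0,"jaw":-1},{"x":0,"y":0,"z":-0.48,"ax":0,"ay":0,"az":0,"jaw":-1},{"x":0,"y":0,"z":-0.48,"ax":0,"ay":0,"az":0,"jaw":-1}]'

```text
time: 19.0
tool_pos: [468.1, 123.6, 151.2]
tcp_rot: [3.136, -0.002, 1.691]
contact_force: [-1.1, 0.1, -1.9]
grip_width: 13.8
finger_force: 30.0
```

```bash
python3 - <<'E'
from clr import *
for lip in((508,-140,68),(500,-138,68),(494,-138,68),(500,-146,68),(494,-146,68)):
    print(lip,[(p,round(clear(lip,p))) for p in range(-100,-39,10)])
E
```

```text
(508, -140, 68) [(-100, 0), (-90, 5), (-80, 13), (-70, 18), (-60, 19), (-50, 17), (-40, 11)]
(500, -138, 68) [(-100, 2), (-90, 13), (-80, 21), (-70, 25), (-60, 25), (-50, 22), (-40, 15)]
(494, -138, 68) [(-100, 8), (-90, 19), (-80, 26), (-70, 30), (-60, 30), (-50, 26), (-40, 19)]
(500, -146, 68) [(-100, 1), (-90, 13), (-80, 22), (-70, 27), (-60, 29), (-50, 27), (-40, 21)]
(494, -146, 68) [(-100, 7), (-90, 19), (-80, 28), (-70, 33), (-60, 34), (-50, 32), (-40, 25)]
```

```bash
python3 - <<'E'
from clr import *
for th,z in((0,78),(20,72),(45,68),(80,66)):
    t,R=pose((500,-138,z),-75,th);print(th,t.round(1));plan(t,rot=R)
E
```

```text
0 [479.  -59.8 133. ]
t 19.0 pos [468.1 123.6 151.2] rpy [ 3.136e+00 -2.000e-03  1.691e+00] q [ 0.098  0.344  1.751  0.003  1.041 -0.023] w 13.8
shift [-0.917 -0.056  0.089] turn [ 0.006 -0.002 -0.135]
20 [485.2 -82.6 151.4]
t 19.0 pos [468.1 123.6 151.2] rpy [ 3.136e+00 -2.000e-03  1.691e+00] q [ 0.098  0.344  1.751  0.003  1.041 -0.023] w 13.8
shift [-1.034 -0.038 -0.003] turn [ 0.029  0.331 -0.133]
45 [ 495.2 -120.2  164.2]
t 19.0 pos [468.1 123.6 151.2] rpy [ 3.136e+00 -2.000e-03  1.691e+00] q [ 0.098  0.344  1.751  0.003  1.041 -0.023] w 13.8
shift [-1.226 -0.011 -0.068] turn [ 0.059  0.747 -0.126]
80 [ 510.4 -176.7  155.3]
t 19.0 pos [468.1 123.6 151.2] rpy [ 3.136e+00 -2.000e-03  1.691e+00] q [ 0.098  0.344  1.751  0.003  1.041 -0.023] w 13.8
shift [-1.516  0.031 -0.024] turn [ 0.099  1.329 -0.109]
```

Call:
send_rows --rows '[{"x":-0.04,"y":0,"z":0,"ax":0,"ay":0,"az":-0.01,"jaw":-1},{"x":-0.12,"y":-0.005,"z":0,"ax":0,"ay":0,"az":-0.02,"jaw":-1},{"x":-0.24,"y":-0.01,"z":0,"ax":0,"ay":0,"az":-0.04,"jaw":-1},{"x":-0.37,"y":-0.02,"z":0,"ax":0,"ay":0,"az":-0.06,"jaw":-1},{"x":-0.5,"y":-0.03,"z":0,"ax":0,"ay":0,"az":-0.08,"jaw":-1},{"x":-0.63,"y":-0.04,"z":0.02,"ax":0,"ay":0,"az":-0.1,"jaw":-1},{"x":-0.75,"y":-0.05,"z":0.04,"ax":0,"ay":0,"az":-0.12,"jaw":-1},{"x":-0.84,"y":-0.055,"z":0.06,"ax":0,"ay":0,"az":-0.13,"jaw":-1},{"x":-0.9,"y":-0.055,"z":0.08,"ax":0,"ay":0,"az":-0.135,"jaw":-1},{"x":-0.917,"y":-0.055,"z":0.09,"ax":0,"ay":0,"az":-0.135,"jaw":-1}]'

```text
time: 20.25
tool_pos: [479.1, -60.4, 132.2]
tcp_rot: [3.136, -0.002, 1.831]
contact_force: [0.0, -0.1, -2.1]
grip_width: 14.1
finger_force: 30.0
```

```bash
python3 - <<'E'
from clr import *
p,d=bot.capture("wrist");cv2.imwrite("pics/w3.png",p[:,:,::-1])
for th,z in((10,75),(20,72),(30,70),(40,69),(50,68)):
    t,R=pose((500,-138,z),-75,th);print(th,t.round(1));plan(t,rot=R)
E
```

```text
10 [481.8 -70.2 143.2]
t 20.3 pos [479.  -60.3 132.1] rpy [ 3.136e+00 -2.000e-03  1.831e+00] q [-0.287  0.367  1.777  0.005  0.993 -0.55 ] w 13.6
shift [-0.051  0.001 -0.056] turn [ 0.005  0.165 -0.001]
20 [485.2 -82.6 151.4]
t 20.3 pos [479.  -60.3 132.1] rpy [ 3.136e+00 -2.000e-03  1.831e+00] q [-0.287  0.367  1.777  0.005  0.993 -0.55 ] w 13.6
shift [-0.116  0.001 -0.096] turn [ 0.005  0.332 -0.   ]
30 [489.  -96.8 158.1]
t 20.3 pos [479.  -60.3 132.1] rpy [ 3.136e+00 -2.000e-03  1.831e+00] q [-0.287  0.367  1.777  0.005  0.993 -0.55 ] w 13.6
shift [-0.189  0.002 -0.13 ] turn [0.005 0.498 0.   ]
40 [ 493.1 -112.2  163.2]
t 20.3 pos [479.  -60.3 132.1] rpy [ 3.136e+00 -2.000e-03  1.831e+00] q [-0.287  0.367  1.777  0.005  0.993 -0.55 ] w 13.6
shift [-0.269  0.002 -0.156] turn [0.005 0.665 0.001]
50 [ 497.4 -128.4  165.4]
t 20.3 pos [479.  -60.3 132.1] rpy [ 3.136e+00 -2.000e-03  1.831e+00] q [-0.287  0.367  1.777  0.005  0.993 -0.55 ] w 13.6
shift [-0.353  0.002 -0.167] turn [0.005 0.832 0.001]
```

View pics/w3.png

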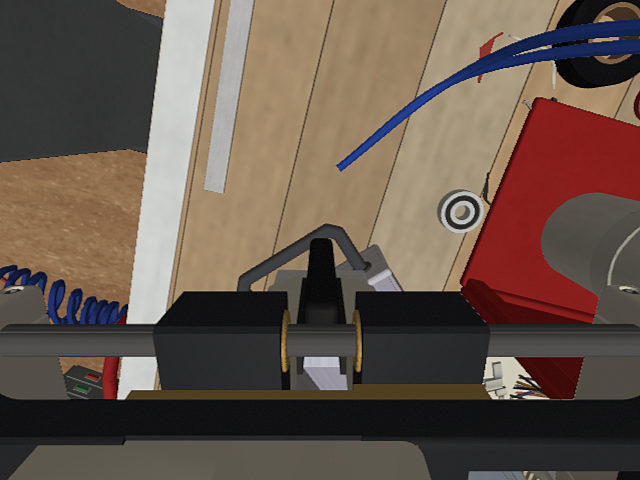

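The wrist view shows the bar handle ahead of and below the pan at (330,230), so the drawer is out. The red panel is to the right at columns 460–570 and clear. Now I'll tip about the lip.

Call:
send_rows --rows '[{"x":-0.025,"y":0,"z":-0.03,"ax":0.005,"ay":0.085,"az":0,"jaw":-1},{"x":-0.05,"y":0,"z":-0.055,"ax":0.005,"ay":0.165,"az":0,"jaw":-1},{"x":-0.085,"y":0,"z":-0.08,"ax":0.005,"ay":0.25,"az":0,"jaw":-1},{"x":-0.115,"y":0,"z":-0.095,"ax":0.005,"ay":0.33,"az":0,"jaw":-1},{"x":-0.15,"y":0,"z":-0.115,"ax":0.005,"ay":0.415,"az":0,"jaw":-1},{"x":-0.19,"y":0,"z":-0.13,"ax":0.005,"ay":0.5,"az":0,"jaw":-1},{"x":-0.23,"y":0,"z":-0.145,"ax":0.005,"ay":0.58,"az":0,"jaw":-1},{"x":-0.27,"y":0,"z":-0.155,"ax":0.005,"ay":0.665,"az":0,"jaw":-1},{"x":-0.31,"y":0,"z":-0.162,"ax":0.005,"ay":0.75,"az":0,"jaw":-1},{"x":-0.353,"y":0,"z":-0.167,"ax":0.005,"ay":0.83,"az":0,"jaw":-1}]'

```text
time: 21.55
tool_pos: [497.7, -128.1, 166.0]
tcp_rot: [3.139, -0.872, 1.837]
contact_force: [-0.2, 0.5, -1.9]
grip_width: 13.7
finger_force: 30.0
```

```bash
python3 - <<'E'
from clr import *
for th,z in((60,67),(70,66),(82,66)):
    t,R=pose((500,-138,z),-75,th);print(th,t.round(1));plan(t,rot=R)
E
```

```text
60 [ 501.8 -144.9  164.6]
t 21.55 pos [ 497.7 -128.1  166. ] rpy [ 3.139 -0.872  1.837] q [-0.689  0.763  1.293  0.477  1.825 -1.014] w 13.7
shift [-0.061 -0.002 -0.062] turn [-0.001  0.167  0.003]
70 [ 506.2 -161.2  160.9]
t 21.55 pos [ 497.7 -128.1  166. ] rpy [ 3.139 -0.872  1.837] q [-0.689  0.763  1.293  0.477  1.825 -1.014] w 13.7
shift [-0.129 -0.002 -0.114] turn [-0.001  0.334  0.003]
82 [ 511.2 -179.7  153.9]
t 21.55 pos [ 497.7 -128.1  166. ] rpy [ 3.139 -0.872  1.837] q [-0.689  0.763  1.293  0.477  1.825 -1.014] w 13.7
shift [-0.218 -0.002 -0.165] turn [-0.001  0.534  0.003]
```

Call:
send_rows --rows '[{"x":-0.03,"y":0,"z":-0.03,"ax":0,"ay":0.085,"az":0,"jaw":-1},{"x":-0.06,"y":0,"z":-0.06,"ax":0,"ay":0.167,"az":0,"jaw":-1},{"x":-0.095,"y":0,"z":-0.09,"ax":0,"ay":0.25,"az":0,"jaw":-1},{"x":-0.13,"y":0,"z":-0.115,"ax":0,"ay":0.334,"az":0,"jaw":-1},{"x":-0.165,"y":0,"z":-0.135,"ax":0,"ay":0.415,"az":0,"jaw":-1},{"x":-0.2,"y":0,"z":-0.155,"ax":0,"ay":0.49,"az":0,"jaw":-1},{"x":-0.218,"y":0,"z":-0.165,"ax":0,"ay":0.534,"az":0,"jaw":-1},{"x":-0.218,"y":0,"z":-0.165,"ax":0,"ay":0.534,"az":0,"jaw":-1},{"x":-0.218,"y":0,"z":-0.165,"ax":0,"ay":0.534,"az":0,"jaw":-1},{"x":-0.218,"y":0,"z":-0.165,"ax":0,"ay":0.534,"az":0,"jaw":-1}]'

```text
time: 22.8
tool_pos: [511.4, -179.4, 154.8]
tcp_rot: [3.124, -1.427, 1.852]
contact_force: [-0.1, 0.0, -1.0]
grip_width: 13.7
finger_force: 30.0
```

```bash
python3 - <<'E'
from clr import *
ps,_=bot.capture("side");pt,_=bot.capture("top")
cv2.imwrite("pics/s4full.png",ps[:,:,::-1]);cv2.imwrite("pics/t4full.png",pt[:,:,::-1])
print(proj("side",[510,-145,20]),proj("top",[510,-145,20]))
a=cv2.resize(ps[190:330,260:440,::-1],(540,420),interpolation=cv2.INTER_CUBIC)
cv2.imwrite("pics/c4.png",a)
t,R=pose((500,-138,66),-75,82);plan(t,rot=R)
E
```

```text
[314.17387493 263.1620459 ] [334.28895592 254.52438238]
t 22.9 pos [ 511.3 -179.4  154.6] rpy [ 3.125 -1.428  1.851] q [-0.784  1.139  0.972  0.722  2.295 -0.963] w 13.8
shift [-0.004 -0.001 -0.001] turn [-0.002  0.003  0.002]
```

View pics/c4.png

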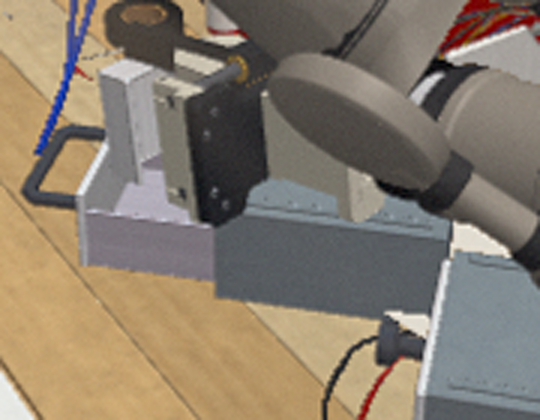

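The side crop shows the drawer out, with the scoop held upended over it. The pieces are hidden by the gripper, so I'll tip back and check.

```bash
python3 - <<'E'
from clr import *
for th,z in((65,70),(50,74),(35,78)):
    t,R=pose((500,-138,z),-75,th);plan(t,rot=R)
E
```

```text
t 22.9 pos [ 511.3 -179.4  154.6] rpy [ 3.125 -1.428  1.851] q [-0.784  1.139  0.972  0.722  2.295 -0.963] w 13.8
shift [ 0.079 -0.001  0.127] turn [-0.001 -0.28   0.003]
t 22.9 pos [ 511.3 -179.4  154.6] rpy [ 3.125 -1.428  1.851] q [-0.784  1.139  0.972  0.722  2.295 -0.963] w 13.8
shift [ 0.121 -0.     0.25 ] turn [-0.001 -0.53   0.003]
t 22.9 pos [ 511.3 -179.4  154.6] rpy [ 3.125 -1.428  1.851] q [-0.784  1.139  0.972  0.722  2.295 -0.963] w 13.8
shift [0.129 0.    0.374] turn [-0.    -0.78   0.003]
```

Call:
send_rows --rows '[{"x":0.02,"y":0,"z":0.03,"ax":0,"ay":-0.07,"az":0,"jaw":-1},{"x":0.045,"y":0,"z":0.07,"ax":0,"ay":-0.15,"az":0,"jaw":-1},{"x":0.07,"y":0,"z":0.11,"ax":0,"ay":-0.24,"az":0,"jaw":-1},{"x":0.09,"y":0,"z":0.15,"ax":0,"ay":-0.33,"az":0,"jaw":-1},{"x":0.105,"y":0,"z":0.19,"ax":0,"ay":-0.42,"az":0,"jaw":-1},{"x":0.12,"y":0,"z":0.24,"ax":0,"ay":-0.51,"az":0,"jaw":-1},{"x":0.125,"y":0,"z":0.285,"ax":0,"ay":-0.6,"az":0,"jaw":-1},{"x":0.128,"y":0,"z":0.33,"ax":0,"ay":-0.69,"az":0,"jaw":-1},{"x":0.13,"y":0,"z":0.374,"ax":0,"ay":-0.78,"az":0,"jaw":-1},{"x":0.13,"y":0,"z":0.374,"ax":0,"ay":-0.78,"az":0,"jaw":-1}]'

```text
time: 24.15
tool_pos: [490.7, -103.2, 170.9]
tcp_rot: [3.137, -0.611, 1.839]
contact_force: [-0.1, 0.5, -1.5]
grip_width: 14.0
finger_force: 30.0
```

```bash
python3 - <<'E'
from clr import *
for th,z in((25,85),(10,95),(0,100)):
    t,R=pose((500,-138,z),-75,th);plan(t,rot=R)
E
```

```text
t 24.15 pos [ 490.7 -103.2  170.9] rpy [ 3.137 -0.611  1.839] q [-0.606  0.592  1.442  0.381  1.596 -0.959] w 14.0
shift [ 0.053 -0.     0.048] turn [ 0.001 -0.167  0.005]
t 24.15 pos [ 490.7 -103.2  170.9] rpy [ 3.137 -0.611  1.839] q [-0.606  0.592  1.442  0.381  1.596 -0.959] w 14.0
shift [0.118 0.    0.13 ] turn [ 0.002 -0.417  0.005]
t 24.15 pos [ 490.7 -103.2  170.9] rpy [ 3.137 -0.611  1.839] q [-0.606  0.592  1.442  0.381  1.596 -0.959] w 14.0
shift [0.139 0.    0.194] turn [ 0.002 -0.584  0.005]
```

Call:
send_rows --rows '[{"x":0.025,"y":0,"z":0.024,"ax":0,"ay":-0.083,"az":0,"jaw":-1},{"x":0.053,"y":0,"z":0.048,"ax":0,"ay":-0.167,"az":0,"jaw":-1},{"x":0.075,"y":0,"z":0.075,"ax":0,"ay":-0.25,"az":0,"jaw":-1},{"x":0.097,"y":0,"z":0.103,"ax":0,"ay":-0.334,"az":0,"jaw":-1},{"x":0.118,"y":0,"z":0.13,"ax":0,"ay":-0.417,"az":0,"jaw":-1},{"x":0.13,"y":0,"z":0.16,"ax":0,"ay":-0.5,"az":0,"jaw":-1},{"x":0.14,"y":0,"z":0.194,"ax":0,"ay":-0.584,"az":0.005,"jaw":-1},{"x":0.14,"y":0,"z":0.194,"ax":0.002,"ay":-0.584,"az":0.005,"jaw":-1},{"x":0.14,"y":0,"z":0.194,"ax":0.002,"ay":-0.584,"az":0.005,"jaw":-1},{"x":0.14,"y":0,"z":0.194,"ax":0.002,"ay":-0.584,"az":0.005,"jaw":-1}]'

```text
time: 25.4
tool_pos: [479.4, -61.7, 153.4]
tcp_rot: [-3.139, -0.002, 1.829]
contact_force: [-0.3, 0.1, -1.9]
grip_width: 14.0
finger_force: 30.0
```

```bash
python3 - <<'E'
from clr import *
plan([468.4,123.8,152],1.691)
plan([468.4,123.8,56],1.691)
E
```

```text
t 25.4 pos [479.4 -61.7 153.4] rpy [-3.139e+00 -2.000e-03  1.829e+00] q [-2.870e-01  3.450e-01  1.742e+00  1.000e-03  1.058e+00 -5.460e-01] w 14.0
shift [0.911 0.183 0.009] turn [-0.002 -0.002  0.131]
t 25.4 pos [479.4 -61.7 153.4] rpy [-3.139e+00 -2.000e-03  1.829e+00] q [-2.870e-01  3.450e-01  1.742e+00  1.000e-03  1.058e+00 -5.460e-01] w 14.0
shift [0.91  0.184 0.489] turn [-0.002 -0.002  0.131]
```

Call:
send_rows --rows '[{"x":0.06,"y":0.01,"z":0,"ax":0,"ay":0,"az":0.01,"jaw":-1},{"x":0.16,"y":0.03,"z":0,"ax":0,"ay":0,"az":0.03,"jaw":-1},{"x":0.28,"y":0.055,"z":0,"ax":0,"ay":0,"az":0.05,"jaw":-1},{"x":0.42,"y":0.085,"z":0,"ax":0,"ay":0,"az":0.07,"jaw":-1},{"x":0.56,"y":0.11,"z":0,"ax":0,"ay":0,"az":0.09,"jaw":-1},{"x":0.7,"y":0.14,"z":0,"ax":0,"ay":0,"az":0.11,"jaw":-1},{"x":0.8,"y":0.16,"z":0,"ax":0,"ay":0,"az":0.13,"jaw":-1},{"x":0.87,"y":0.175,"z":0,"ax":0,"ay":0,"az":0.13,"jaw":-1},{"x":0.91,"y":0.18,"z":0,"ax":0,"ay":0,"az":0.13,"jaw":-1},{"x":0.91,"y":0.18,"z":0,"ax":-0.002,"ay":-0.002,"az":0.13,"jaw":-1}]'

```text
time: 26.65
tool_pos: [467.3, 124.4, 153.6]
tcp_rot: [3.141, 0.001, 1.694]
contact_force: [-0.4, -0.0, -1.2]
grip_width: 14.0
finger_force: 30.0
```

```bash
python3 - <<'E'
from clr import *
ps,_=bot.capture("side");pt,_=bot.capture("top")
a=cv2.resize(pt[200:300,290:380,::-1],(396,440),interpolation=cv2.INTER_CUBIC)
b=cv2.resize(ps[180:290,220:420-100+0,::-1],(400,440),interpolation=cv2.INTER_CUBIC)
cv2.imwrite("pics/c5.png",np.hstack([a,b]))
plan([468.4,123.8,56],1.691)
E
```

```text
t 26.75 pos [467.3 123.9 153.7] rpy [3.141e+00 1.000e-03 1.694e+00] q [ 1.010e-01  3.430e-01  1.744e+00 -1.000e-03  1.054e+00 -2.100e-02] w 13.7
shift [-0.     0.005  0.488] turn [0.    0.001 0.003]
```

View pics/c5.png

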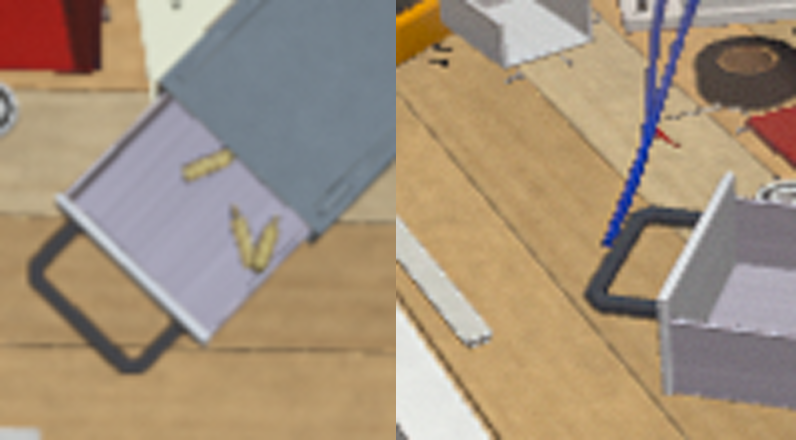

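All three standoffs lie in the open drawer (left panel at (205,165), (240,235) and (265,245)), and the scoop in the gripper is empty. Now I'll set it back where it stood.

Call:
send_rows --rows '[{"x":0,"y":0.005,"z":0.06,"ax":0,"ay":0,"az":0,"jaw":-1},{"x":0,"y":0.005,"z":0.15,"ax":0,"ay":0,"az":0,"jaw":-1},{"x":0,"y":0.005,"z":0.25,"ax":0,"ay":0,"az":0,"jaw":-1},{"x":0,"y":0.005,"z":0.33,"ax":0,"ay":0,"az":0,"jaw":-1},{"x":0,"y":0.005,"z":0.4,"ax":0,"ay":0,"az":0,"jaw":-1},{"x":0,"y":0.005,"z":0.44,"ax":0,"ay":0,"az":0,"jaw":-1},{"x":0,"y":0.005,"z":0.465,"ax":0,"ay":0,"az":0,"jaw":-1},{"x":0,"y":0.005,"z":0.475,"ax":0,"ay":0,"az":0,"jaw":-1},{"x":0,"y":0.005,"z":0.482,"ax":0,"ay":0,"az":0,"jaw":-1},{"x":0,"y":0.005,"z":0.482,"ax":0,"ay":0,"az":0,"jaw":-1}]'

```text
time: 28.0
tool_pos: [468.5, 124.4, 57.5]
tcp_rot: [3.141, 0.001, 1.694]
contact_force: [-0.7, -0.8, -1.8]
grip_width: 13.9
finger_force: 30.0
```

Call:
send_rows --rows '[{"x":0,"y":0,"z":0.003,"ax":0,"ay":0,"az":0,"jaw":-1},{"x":0,"y":0,"z":0.005,"ax":0,"ay":0,"az":0,"jaw":-1},{"x":0,"y":0,"z":0.007,"ax":0,"ay":0,"az":0,"jaw":-1},{"x":0,"y":0,"z":0.009,"ax":0,"ay":0,"az":0,"jaw":-1},{"x":0,"y":0,"z":0.009,"ax":0,"ay":0,"az":0,"jaw":-1},{"x":0,"y":0,"z":0.009,"ax":0,"ay":0,"az":0,"jaw":-1},{"x":0,"y":0,"z":0.009,"ax":0,"ay":0,"az":0,"jaw":-1},{"x":0,"y":0,"z":0.009,"ax":0,"ay":0,"az":0,"jaw":-1},{"x":0,"y":0,"z":0.009,"ax":0,"ay":0,"az":0,"jaw":-1},{"x":0,"y":0,"z":0.009,"ax":0,"ay":0,"az":0,"jaw":-1}]'

```text
time: 29.25
tool_pos: [468.3, 124.3, 55.5]
tcp_rot: [3.141, 0.001, 1.694]
contact_force: [0.9, 0.5, -3.8]
grip_width: 13.9
finger_force: 30.0
```

Call:
send_rows --rows '[{"x":0,"y":0,"z":0.003,"ax":0,"ay":0,"az":0,"jaw":-1},{"x":0,"y":0,"z":0.005,"ax":0,"ay":0,"az":0,"jaw":-1},{"x":0,"y":0,"z":0.007,"ax":0,"ay":0,"az":0,"jaw":-1},{"x":0,"y":0,"z":0.007,"ax":0,"ay":0,"az":0,"jaw":-1},{"x":0,"y":0,"z":0.007,"ax":0,"ay":0,"az":0,"jaw":-1},{"x":0,"y":0,"z":0.007,"ax":0,"ay":0,"az":0,"jaw":-1},{"x":0,"y":0,"z":0.007,"ax":0,"ay":0,"az":0,"jaw":-1},{"x":0,"y":0,"z":0.007,"ax":0,"ay":0,"az":0,"jaw":-1},{"x":0,"y":0,"z":0.007,"ax":0,"ay":0,"az":0,"jaw":-1},{"x":0,"y":0,"z":0.007,"ax":0,"ay":0,"az":0,"jaw":-1}]'

```text
time: 30.5
tool_pos: [468.5, 124.3, 55.1]
tcp_rot: [3.141, 0.001, 1.694]
contact_force: [-3.6, -1.6, 9.4]
grip_width: 14.2
finger_force: 30.0
```

Contact at 9 N, at the original height. Release it gently and lift.

Call:
send_rows --rows '[{"x":0,"y":0,"z":0,"ax":0,"ay":0,"az":0,"jaw":-0.6},{"x":0,"y":0,"z":0,"ax":0,"ay":0,"az":0,"jaw":-0.4},{"x":0,"y":0,"z":0,"ax":0,"ay":0,"az":0,"jaw":-0.2},{"x":0,"y":0,"z":0,"ax":0,"ay":0,"az":0,"jaw":0},{"x":0,"y":0,"z":0,"ax":0,"ay":0,"az":0,"jaw":0.2},{"x":0,"y":0,"z":-0.06,"ax":0,"ay":0,"az":0,"jaw":0.2},{"x":0,"y":0,"z":-0.18,"ax":0,"ay":0,"az":0,"jaw":0.2},{"x":0,"y":0,"z":-0.35,"ax":0,"ay":0,"az":0,"jaw":0.2},{"x":0,"y":0,"z":-0.55,"ax":0,"ay":0,"az":0,"jaw":0.2},{"x":0,"y":0,"z":-0.7,"ax":0,"ay":0,"az":0,"jaw":0.2}]'

```text
time: 31.75
tool_pos: [468.6, 124.5, 196.7]
tcp_rot: [3.139, 0.001, 1.694]
contact_force: [1.0, -0.1, 0.1]
grip_width: 55.1
finger_force: 0.0
```

Call:
send_rows --rows '[{"x":0.2,"y":-0.05,"z":-0.1,"ax":0,"ay":0,"az":0,"jaw":0.2},{"x":0.4,"y":-0.1,"z":-0.2,"ax":0,"ay":0,"az":0,"jaw":0.2},{"x":0.6,"y":-0.15,"z":-0.25,"ax":0,"ay":0,"az":0,"jaw":0.2},{"x":0.8,"y":-0.2,"z":-0.25,"ax":0,"ay":0,"az":0,"jaw":0.2},{"x":0.8,"y":-0.2,"z":-0.25,"ax":0,"ay":0,"az":0,"jaw":0.2},{"x":0.8,"y":-0.2,"z":-0.25,"ax":0,"ay":0,"az":0,"jaw":0.2},{"x":0.8,"y":-0.2,"z":-0.25,"ax":0,"ay":0,"az":0,"jaw":0.2},{"x":0.8,"y":-0.2,"z":-0.25,"ax":0,"ay":0,"az":0,"jaw":0.2},{"x":0.8,"y":-0.2,"z":-0.25,"ax":0,"ay":0,"az":0,"jaw":0.2},{"x":0.8,"y":-0.2,"z":-0.25,"ax":0,"ay":0,"az":0,"jaw":0.2}]'

```text
time: 33.0
tool_pos: [409.1, 278.2, 243.9]
tcp_rot: [3.141, 0.001, 1.693]
contact_force: [0.4, 0.9, 0.1]
grip_width: 55.1
finger_force: 0.0
```

```bash
python3 - <<'E'
from clr import *
ps,_=bot.capture("side");pt,_=bot.capture("top")
a=cv2.resize(pt[200:320,200:390,::-1],(475,300),interpolation=cv2.INTER_CUBIC)
b=cv2.resize(ps[180:300,220:350,::-1],(325,300),interpolation=cv2.INTER_CUBIC)
cv2.imwrite("pics/c6.png",np.hstack([a,b]))
E
```

```text
(no output)
```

View pics/c6.png

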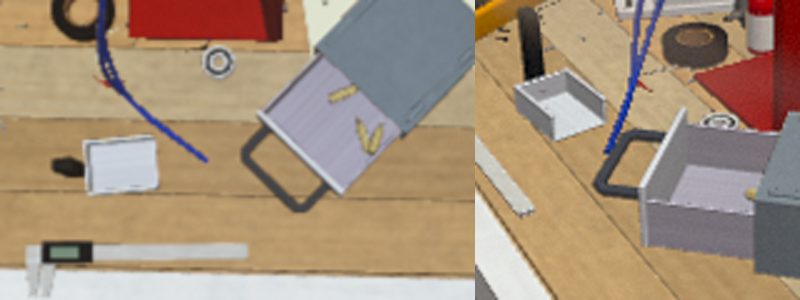

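```bash
python3 - <<'E'
from h import *
print(on_plane("top",200+270.5/2.5,200+181/2.5,45), "before", (523.6,-137.4), "expected +90:",(523.6-65.3+2,-137.4+62-2))
E
```

```text
[460.33571138 -78.91125774  45.        ] before (523.6, -137.4) expected +90: (460.3, -77.4)
```

```bash
python3 -c "
from plant import bot
print(bot.close_job())"
```

```text
the job is handed in; nothing more can be done
None
```

The job is handed in at about 33 s: the bar-handled drawer is out at its stop with all three standoffs in it, the empty scoop stands upright where it started, and the final pictures show nothing else moved.

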